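# Eject a bearing block and trap it on the chute

### The job

Issue the bearing block from the spring dispenser: press the ejector pad down with one finger, and trap the block that springs out with the other finger while it is still on the chute, before it slides off the open end. Finish holding it so: one finger keeping the pad down, the other finger stopping the block. Do not lift the block, and leave the other things on the table where they are.

Things in the scene. Friction and masses are not known exactly. Their poses are not given: they have to be found in the camera images.
- dispenser: spring dispenser fixed to the table: a level aluminium chute with a grey housing at its closed +x end. Origin: on the table under the chute's centre line, at the latch tooth; x along the chute to the housing, y across, z up (other entries' x, y, z are in this frame). Chute: floor z = 30 mm, x -70 (open end) to 110 mm, 44 mm wide between 4 mm rails, rail tops z = 40 mm, open above for x -70 to 60
- housing (a point): middle of the top of the grey housing (z = 74 mm, x 60 to 110 mm), whose sprung follower plate pushes the block out along -x with 4 to 6 N. The follower's rod sticks out behind to x = 158 mm. Once let go, the block slides out at about 5 cm/s and, unless stopped, drops off the open end about 1.5 s later
- block: the bearing block to issue, loose on the chute floor: aluminium, black end caps, 46 mm along the chute, 40 wide, 32 high, about 0.15 kg. Origin: centre of its underside; latched it is at x = 23 mm, z = 30 mm, its front face at x = 0 against the latch tooth. It counts as popped once 6 mm or more further out, and as still on the chute until its centre reaches x = -52 mm
- catch (a point): point on the chute floor's centre line at x = -32 mm, 32 mm ahead of the latched block's front face, straight across from the pad's centre. A fingertip standing over it, 5 to 20 mm above the floor, stops the block
- pad_top (a point): centre of the top of the ejector pad, a steel plate 36 mm along the chute by 30 mm across, beside the chute at x = -32, y = -52 mm. Its top is at z = 54 mm when up, 44 mm fully down: level fingertips 52 mm apart, one on the pad and one over the catch point, then stand 14 mm above the chute floor. An 11 mm gap separates pad and rail; nothing there is higher than the pad
- ejector (a joint): how far the pad is pressed, m: 0 up, 0.010 fully down on its stop. It carries the latch tooth, 6 mm high above the chute floor, which frees the block when the pad is about 6 mm down; keep it more than 6.5 mm down. A spring raises it: 2 N at the top, 5 N at the bottom, plus up to 6 N of rubbing until the block is free
- spare: a spare bearing block identical to the one in the dispenser (46 x 40 x 32 mm), loose on the table beside it; leave it. Origin: centre of its underside
- cup: white plastic cup, 68 mm across, 85 mm tall, loose beside the dispenser's follower housing; leave it. Origin: centre of its underside
- carton: small cardboard carton, 70 x 50 x 35 mm, loose beside the dispenser on the pad side; leave it. Origin: centre of its underside
- jar: glass jar with steel cap, 60 mm across, 75 mm tall; leave it. Origin: centre of its underside
- wrench: steel wrench lying flat on the table, about 0.2 m long; leave it
There are look-alikes about, which are no part of the job. What is shaped like the block but blue is not meant.

How it is judged:
On the way, in this order (a step that is already met when the one before it is completed fails the run):
1. the ejector pad is pressed (value of joint ejector above 0.003 m), for 0.05 s.
2. the popped block is trapped by a finger on the chute with the pad still down (value of joint ejector above 0.0065 m and contact force between the fingers and block above 0.5 N and contact force between the fingers and dispenser above 0.5 N and x of block in the frame of dispenser between -0.052 and 0.017 m and y of block in the frame of dispenser between -0.008 and 0.008 m and z of block in the frame of dispenser between 0.026 and 0.036 m and linear speed of block below 0.02 m/s), for 0.3 s.
At the end, for the whole second after the job is handed in: the pad is kept more than 6.5 mm down with a finger, the block has come out at least 6 mm, is still on the chute (centre short of 52 mm past the latch tooth), flat on its floor and at rest, with a finger pressing on it with more than 0.5 N (all of step 2); the arm keeps its last pose, push and grip.
It fails at once if the block slides off the chute's open end (x of block in the frame of dispenser below -0.058 m).
It fails at once if the block is lifted off the chute or tipped (z of block in the frame of dispenser above 0.042 m or angle between block's own z axis and vertical above 0.35 rad).
It fails at once if another thing on the table is disturbed (moved more than 20 mm) (distance of any of spare, cup, carton, jar, wrench from where it was at the start of the episode above 0.02 m).
It also fails if it takes over 29 s, if anything falls off the work surface, if the arm or the gripper's body presses on something with over 40 N, if the wrist force passes 120 N, or if a joint passes its speed limit or range.

### The arm

A 7-joint arm with a two-finger parallel gripper is mounted at the origin on the work surface. World frame = base frame: x ahead of the robot, y to its left, z up, the work surface at z = 0. Lengths are in m, angles in rad, forces in N, time in s.
With the tool pointing down it reaches from about 0.425 to 0.925 m from the base axis. Payload 6.8 kg.
Tool frame: the origin (TCP) lies at the centre of the arm's flange, where the gripper is bolted on; the fingertips stand 173 mm ahead of it and the grasp point (between the pads) lies 155 mm ahead of it (finger_overhang is the distance from the TCP to the fingertips, in m); y points along the fingers, z is the direction in which the jaws open and shut, and the axes are right-handed (so a half turn about y gives the same grasp; the last joint's range is limited). The gripper opens to 85 mm and grips with 20 to 120 N. Pads are 22 mm wide; open, the fingers measure 114 mm over their backs; the gripper's body (76 mm by 85 mm) begins 54 mm behind the grasp point. The pads swing forward as they close: fully open they stand 13 mm farther back than shut.
Start: joints at [-1.232, 0.477, 0.022, 1.555, -0.011, 1.109, -0.083], TCP at [0.292, 0.609, 0.405] pointing down, gripper open.
Joint ranges: [-2.96, 2.96], [-0.34, 2.1], [-1.41, 1.46], [0.24, 2.44], [-1.37, 4.51], [0.17, 1.92], [-2.96, 2.96]. Speed limits (rad/s): [2.39, 2.39, 3.14, 3.14, 3.14, 3.14, 3.14].

### API

Orientations are given as a rotation vector (axis times angle).
In Python, from bench import get_obs, grab_frame, hand_in, finger_overhang gives the robot as it stands. The module is installed in compiled form; this text tells all that it offers.
- The arm moves only by the shell command python3 -m jog 'ROWS' [FORCE]. ROWS is JSON, a list of rows, each a list of 3 entries, a list of its own where there are three numbers: the shift along the tool's x, y, z in cm, then the turn about the tool's y in rad, then the gripper command: -1 is fully open, 1 is shut, values between are in proportion. In form: [[[x, y, z], twist, gripper], ...]. A call has 1 to 10 rows; each row is the pose to reach, as a shift and turn from the pose commanded when the call began, along the tool's axes at that moment; what a row does not reach only later rows make up. A row lasts 1/8 s, in which the tool goes at most 62.5 mm and 10.7 degrees, less where a joint would pass 70% of its speed; a pose out of reach is approached as far as the arm can. A call with a gripper value outside its range is refused whole. The fingers move at their own pace and stop on an object; FORCE is the grip in N (left out, the last holds). Time passes only in rows, so rows that repeat a pose let the fingers close. It gives the time, the measured TCP pose, the force and the opening at its end, in the units of the state.
- get_obs(): the state, without advancing time (a new reading comes with each control period).
- grab_frame(name): name is "scene" or "top" or "wrist"; returns a dict with "image" (480x640x3 uint8, blue, green, red), "fx", "fy", "cx", "cy" (pixels), "origin" and "rotation" of the camera in the world. Camera axes: x right, y up, looking along -z (the intrinsics and any distortion apply to the point x, -y, -z); pixel columns grow to the right and rows downward; lengths in m; the calibration is good to about 2 mm. A picture is of the moment at which its call begins. There is no depth.
- hand_in(): hands the job in, once; it reports no verdict.
The state is a dict: "clock": time; "joints": joint angles; "qvel": joint speeds; "tau": joint torques, N m; "tcp_pos": TCP position; "orientation": TCP orientation; "contact_force": force on the tool from outside, world axes, zero at the start; "moment": the same for the moment, N m; "grip_width": finger opening in m.
Only numpy, scipy, OpenCV 4.12 (cv2) and the standard library are available. Lean on these libraries where they do the work, as an engineer would, in place of code of your own. Each camera call takes 0.05 s, during which the arm holds its last target.

## Working session

There is one attempt and no reset: what is moved stays moved. The work goes in short steps, Python scripts to look and compute and a shell command to move; the robot and the scene stay as the last step left them, time stands still between calls to the robot, and variables do not carry over. Pictures are saved under pics/ and viewed, and the job is handed in when it is done.

```bash
mkdir -p pics; python3 - <<'E'
from bench import *
import cv2
o=get_obs()
for k,v in o.items(): print(k,v)
print(finger_overhang)
for n in("scene","top","wrist"):
    f=grab_frame(n); cv2.imwrite(f"pics/{n}0.png",f["image"]); print(n,{k:v for k,v in f.items() if k!="image"})
E
```

```text
clock 0.0
joints [-1.23207579  0.47778478  0.0223575   1.55644847 -0.01151557  1.10931726
 -0.08310148]
qvel [ 0.00013119  0.00033694  0.00046342  0.00122522 -0.00047648  0.00059786
 -0.00100564]
tau [ 2.57323936e-04 -5.96458304e+01  1.60836093e+00 -2.81197125e+01
  1.24795493e-02  9.52612900e-03 -9.28380956e-06]
tcp_pos [0.29154628 0.60848048 0.40373731]
orientation [-1.5440603   0.35071175 -0.35027265]
contact_force [ 0.26609759 -0.45673169  0.22994977]
moment [-0.01176572  0.02363651 -0.03348701]
grip_width 0.08534644470781057
0.1734
scene {'fx': 513.6930966280406, 'fy': 513.6930966280406, 'cx': 321.9283331042676, 'cy': 243.8883702810126, 'origin': array([1.15017922, 0.08649755, 0.96079298]), 'rotation': array([0.43414721, 0.52738647, 1.66275002])}
top {'fx': 601.6253718468873, 'fy': 601.6253718468873, 'cx': 325.5012789468091, 'cy': 240.05986506728604, 'origin': array([0.34778783, 0.00264399, 1.27584006]), 'rotation': array([ 0.11860772, -0.12917079, -1.58657717])}
wrist {'fx': 358.2058127065598, 'fy': 358.2058127065598, 'cx': 325.71109736023715, 'cy': 237.92886713047432, 'origin': array([0.21749036, 0.64259747, 0.37377412]), 'rotation': array([-0.28725384, -0.17826643,  1.11505209])}
```

View pics/scene0.png

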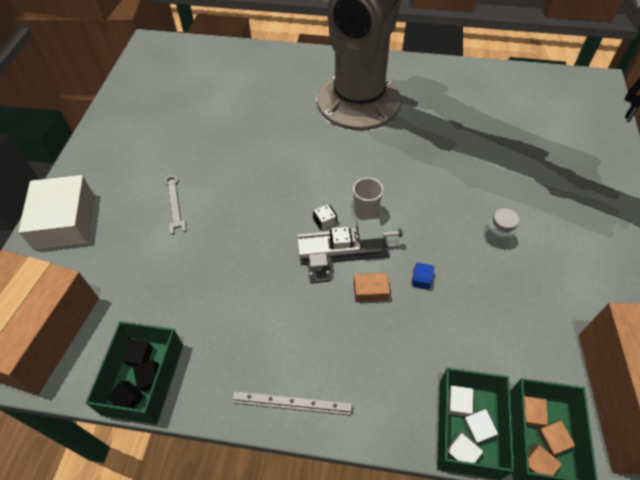

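View pics/top0.png

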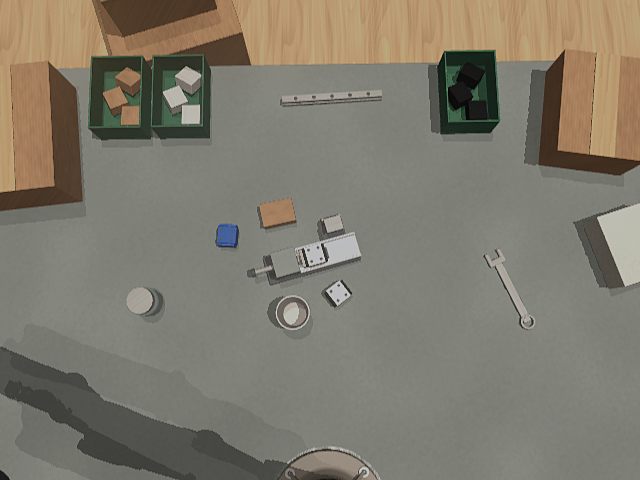

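View pics/wrist0.png

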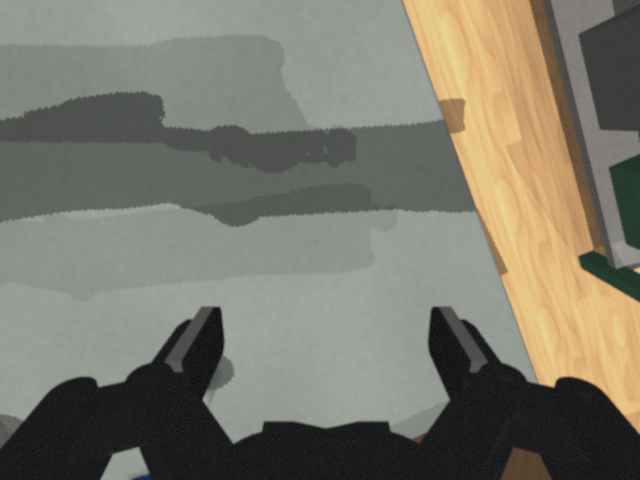

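Top view: the dispenser is at about (270–360, 235–280), with the pad at about (332,222), the block in the chute at about (314,254) and the housing at about (283,263). I'll zoom in.

```bash
cat > h.py <<'E'
import numpy as np, cv2
from scipy.spatial.transform import Rotation as R
def ray(f,u,v):
    d=np.array([(u-f["cx"])/f["fx"],-(v-f["cy"])/f["fy"],-1.])
    return R.from_rotvec(f["rotation"]).apply(d)
def onplane(f,u,v,z):
    d=ray(f,u,v); o=np.array(f["origin"]); return o+d*(z-o[2])/d[2]
def proj(f,p):
    c=R.from_rotvec(f["rotation"]).inv().apply(np.asarray(p)-f["origin"])
    return np.array([f["cx"]+f["fx"]*c[0]/-c[2], f["cy"]-f["fy"]*c[1]/-c[2]])
E
python3 - <<'E'
import cv2
a=cv2.imread("pics/top0.png")[195:320,220:380]; cv2.imwrite("pics/topz.png",cv2.resize(a,None,fx=5,fy=5)[:600,:800])
if 1:
  a=cv2.imread("pics/scene0.png")[180:300,280:440]; cv2.imwrite("pics/scenez.png",cv2.resize(a,None,fx=5,fy=5))
E
```

```text
(no output)
```

View pics/topz.png

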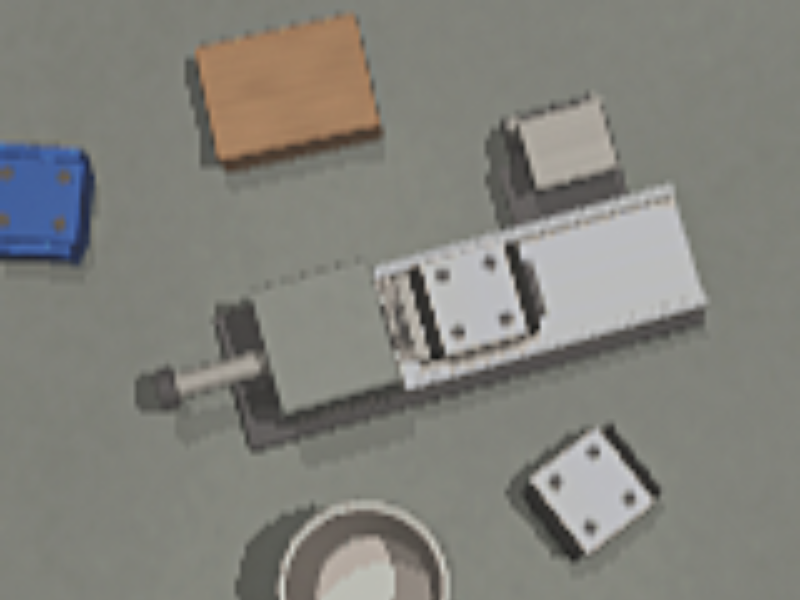

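View pics/scenez.png

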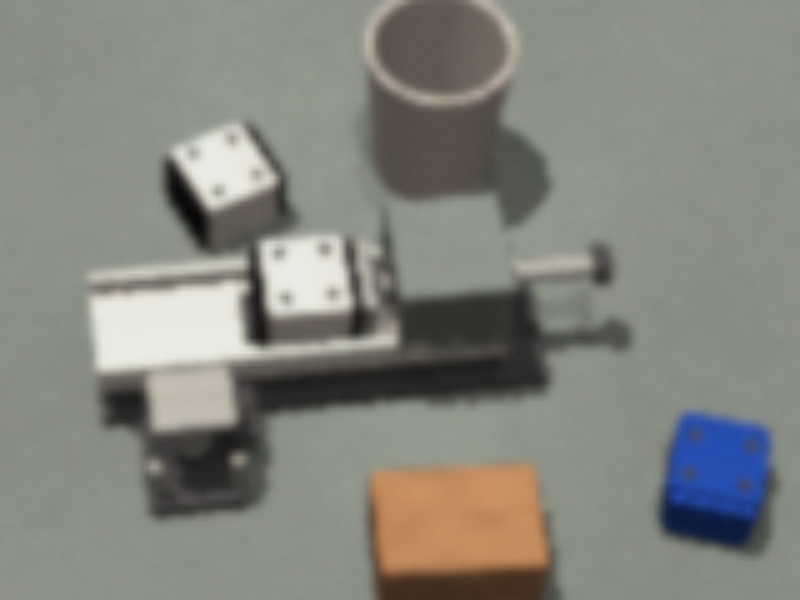

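```bash
python3 - <<'E'
from h import *
from bench import *
T=grab_frame("top");S=grab_frame("scene")
def t(U,V): return 220+(U+.5)/5-.5,195+(V+.5)/5-.5
def s(U,V): return 280+(U+.5)/5-.5,180+(V+.5)/5-.5
# dispenser-frame points (mm): pad corners, rail outer corners at open end (y=+-26), rail at housing x=60
m=[("T",518,118,-14,-67,54),("T",602,96,-50,-67,54),("T",619,170,-50,-37,54),("T",537,190,-14,-37,54),
("T",673,186,-70,-26,40),("T",707,302,-70,26,40),("T",376,266,60,-26,40),("T",407,388,60,26,40),
("S",146,373,-50,-37,54),("S",238,368,-14,-37,54),("S",244,428,-14,-67,54),("S",146,433,-50,-67,54),
("S",88,273,-70,26,40),("S",98,374,-70,-26,40)]
for sel in("T","S","TS"):
    P=[];Q=[]
    for c,U,V,x,y,z in m:
        if c not in sel: continue
        f=T if c=="T" else S; u=t(U,V) if c=="T" else s(U,V)
        P.append(onplane(f,*u,z/1000)[:2]);Q.append((x/1e3,y/1e3))
    P=np.array(P);Q=np.array(Q);a=P-P.mean(0);b=Q-Q.mean(0)
    z=np.sum((b[:,0]-1j*b[:,1])*(a[:,0]+1j*a[:,1])); th=np.angle(z)
    M=np.array([[np.cos(th),-np.sin(th)],[np.sin(th),np.cos(th)]])
    o=P.mean(0)-M@Q.mean(0)
    print(sel,o,th,np.degrees(th)); print(np.round(1e3*(P-(Q@M.T+o)),1).tolist())
    print("scale",abs(z)/np.sum(b**2))
    for n,q in dict(catch=(-.032,0),pad=(-.032,-.052),mid=(-.032,-.026),block=(.023,0)).items(): print(n,M@np.array(q)+o)
o=get_obs(); r=R.from_rotvec(o["orientation"]).as_matrix(); print(r, o["clock"],o["tcp_pos"])
E
```

```text
T [ 0.518052   -0.00681151] 1.823705033126667 104.490601474924
[[1.0, -0.0], [0.6, -0.2], [-1.6, 1.1], [-0.3, 0.2], [-0.7, 0.3], [0.6, 0.5], [0.5, -1.4], [-0.2, -0.5]]
scale 0.9927871761556392
catch [ 0.52605908 -0.03779355]
pad [ 0.57640489 -0.02478204]
mid [ 0.55123199 -0.03128779]
block [0.51229691 0.01545683]
S [ 0.51624313 -0.00386791] 1.8129114987484616 103.87217750902347
[[-0.1, -0.3], [0.3, 2.9], [0.5, 2.6], [0.3, -2.5], [-1.3, -2.0], [0.2, -0.6]]
scale 1.039777979977308
catch [ 0.52391534 -0.03493456]
pad [ 0.57439866 -0.02246722]
mid [ 0.549157   -0.02870089]
block [0.51072873 0.01846125]
TS [ 0.51719521 -0.00562176] 1.8199915801866289 104.27783629403937
[[1.8, -1.0], [1.6, -1.1], [-0.6, 0.1], [0.6, -0.8], [0.4, -0.7], [1.8, -0.7], [1.1, -2.5], [0.5, -1.9], [-1.4, 1.1], [-0.6, 4.4], [-0.4, 3.9], [-0.9, -1.3], [-2.7, -0.2], [-1.2, 0.8]]
scale 0.9961983167563746
catch [ 0.52508718 -0.03663332]
pad [ 0.57548096 -0.02380887]
mid [ 0.55028407 -0.03022109]
block [0.51152285 0.0166678 ]
[[ 9.01833549e-01 -2.69137436e-04  4.32083532e-01]
 [-4.32083610e-01 -7.23472736e-04  9.01833261e-01]
 [ 6.98835629e-05 -9.99999702e-01 -7.68741860e-04]] 0.25 [0.29162968 0.60864425 0.40426776]
```

```bash
python3 -m jog '[[[4,0,-3.6],0.1,0],[[9,0,-8.2],0.2,0],[[14,0,-12.8],0.3,0],[[18.5,0,-16.9],0.4,0],[[23,0,-21],0.5,0],[[27.5,0,-25],0.6,0],[[32,0,-29],0.7,0],[[36.5,0,-33.3],0.8,0],[[41,0,-37.4],0.873,0],[[45,0,-41],0.873,0]]' 40
```

```text
clock: 1.5
tcp_pos: [0.5207, 0.0422, 0.405]
orientation: [-1.316, 1.023, -1.024]
contact_force: [1.0, 0.4, 0.0]
grip_width: 0.0433
```

```bash
python3 - <<'E'
from h import *
from bench import *
o=get_obs(); r=R.from_rotvec(o["orientation"]).as_matrix(); print(r, o["clock"],o["tcp_pos"],o["joints"],o["grip_width"])
d=np.array([0.5505,-0.0305,0.300])-o["tcp_pos"]; print(r.T@d*100)
E
```

```text
[[ 2.46848236e-01  7.10888790e-04  9.69053891e-01]
 [-9.69054151e-01  2.08429964e-04  2.46848149e-01]
 [-2.64982855e-05 -9.99999726e-01  7.40340301e-04]] 1.5 [0.52073341 0.04224005 0.40499465] [-0.57739623  0.23391507  0.44518823  1.94146727 -0.11973481  0.99086089
  0.17233826] 0.04328465034917138
[ 7.78396621 10.50006185  1.08119484]
```

```bash
python3 -m jog '[[[3,3,0.4],0,0],[[6,6,0.8],0,0],[[7.8,8.5,1.1],0,0],[[7.8,10.5,1.1],0,0],[[7.8,10.5,1.1],0,0],[[7.8,10.5,1.1],0,0]]'
python3 - <<'E'
from bench import *
from h import *
f=grab_frame("wrist");cv2.imwrite("pics/w1.png",f["image"]);
g=grab_frame("scene");cv2.imwrite("pics/s1.png",g["image"]);cv2.imwrite("pics/s1z.png",cv2.resize(g["image"][100:300,240:480],None,fx=3,fy=3))
for n,q in dict(mid=(.5503,-.0302,.054),catch=(.5251,-.0366,.03),pad=(.5755,-.0238,.054)).items(): print(n,proj(f,q))
print(f["origin"],f["rotation"],get_obs()["tcp_pos"])
E
```

```text
clock: 2.25
tcp_pos: [0.5506, -0.028, 0.3004]
orientation: [-1.317, 1.021, -1.022]
contact_force: [0.3, 0.0, 0.7]
grip_width: 0.0428
mid [325.89041175 253.31857366]
catch [289.20825813 241.14508   ]
pad [366.14295873 253.44509754]
[0.52955451 0.0495881  0.27037558] [-0.31934329 -0.04078143  0.24996156] [ 0.55072737 -0.02795794  0.30075247]
```

View pics/w1.png

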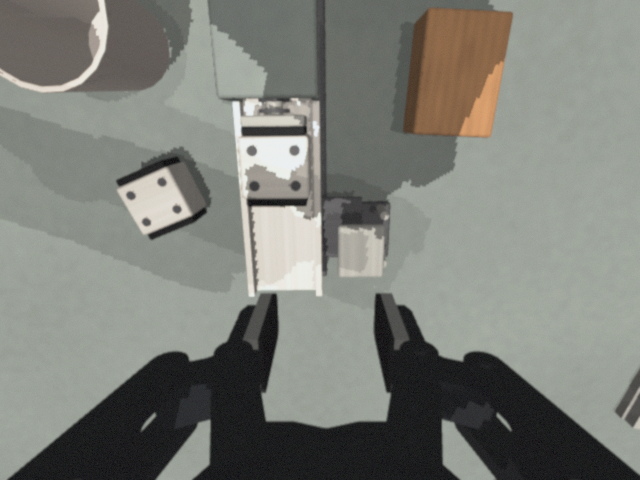

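View pics/s1z.png

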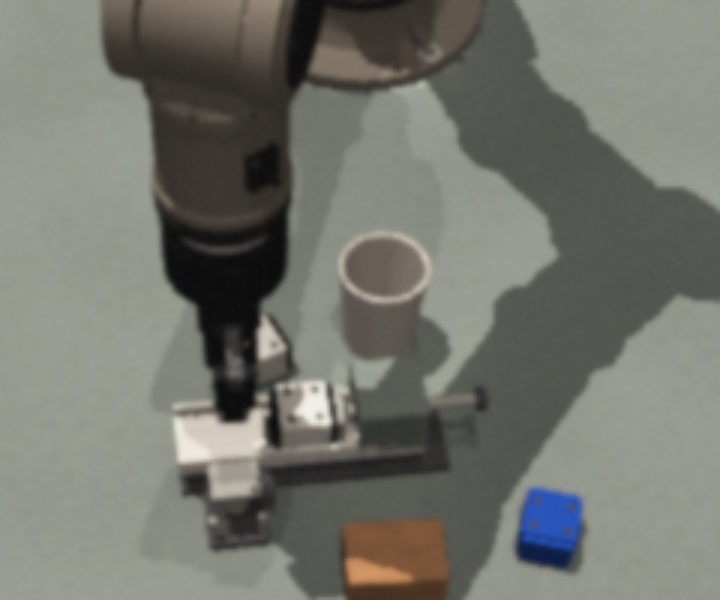

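Wrist view: pad top is at about (338–384, 225–276), the chute's open end is at row ~294 between columns 249 and 322, and the fingertips are at about (268,295) and (384,295). I'll zoom in to refine these.

```bash
python3 - <<'E'
import cv2
a=cv2.imread("pics/w1.png")[190:340,220:420]; cv2.imwrite("pics/w1z.png",cv2.resize(a,None,fx=4,fy=4))
E
```

```text
(no output)
```

View pics/w1z.png

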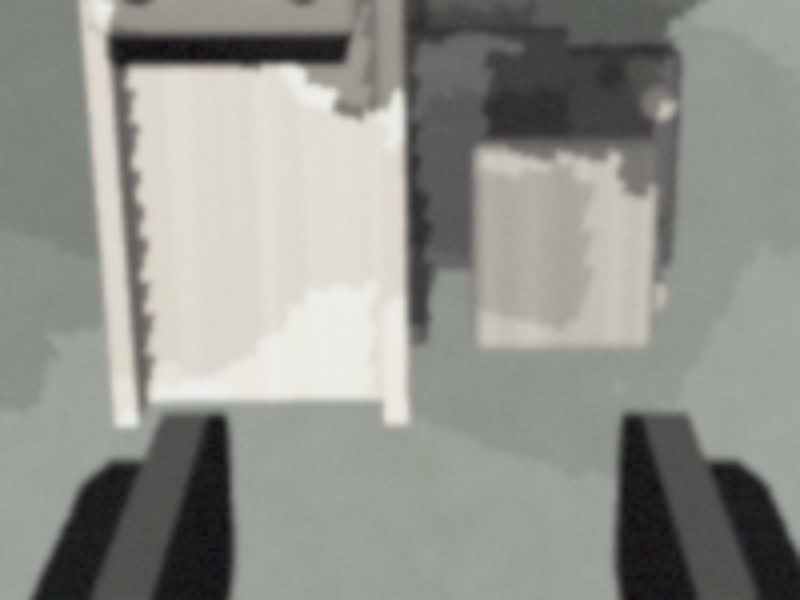

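```bash
python3 - <<'E'
from h import *
from bench import *
f=grab_frame("wrist");o=get_obs()
def t(U,V): return 220+(U+.5)/4-.5,190+(V+.5)/4-.5
m=[(475,143,-14,-37,54),(656,143,-14,-67,54),(648,346,-50,-67,54),(478,347,-50,-37,54),(115,425,-70,26,40),(408,425,-70,-26,40)]
P=np.array([onplane(f,*t(a,b),z/1e3)[:2] for a,b,x,y,z in m]);Q=np.array([(x,y) for _,_,x,y,_ in m])/1e3
a=P-P.mean(0);b=Q-Q.mean(0)
z=np.sum((b[:,0]-1j*b[:,1])*(a[:,0]+1j*a[:,1])); th=np.angle(z)
M=np.array([[np.cos(th),-np.sin(th)],[np.sin(th),np.cos(th)]]);og=P.mean(0)-M@Q.mean(0)
print(og,np.degrees(th),abs(z)/np.sum(b**2)); print(np.round(1e3*(a-b@M.T),1).tolist())
mid=M@np.array([-.032,-.026])+og; print("mid",mid, "padc",P[:4].mean(0))
r=R.from_rotvec(o["orientation"]).as_matrix();p=o["tcp_pos"];print(p,r)
print("tool tip in disp frame", M.T@(p[:2]-og), "shift", r.T@(np.array([*mid,p[2]])-p)*100)
# tool-frame tip location from pixels
for d in (.150,.155,.16): 
  pl=[f["origin"]+ray(f,*t(u,415))*d/np.linalg.norm([1]) for u in(192,657)]
  print([r.T@(q-p)*1000 for q in pl])
E
```

```text
[ 0.51344498 -0.00634468] 105.24817151297167 0.9974086403108493
[[0.7, 0.1], [-0.6, -0.7], [-0.9, 0.3], [0.9, 1.0], [-0.4, -0.1], [0.3, -0.7]]
mid [ 0.54694568 -0.03038013] padc [ 0.57207871 -0.02334328]
[ 0.55066373 -0.0279741   0.30068743] [[ 2.48942685e-01  1.70933518e-03  9.68516710e-01]
 [-9.68518218e-01  4.12454698e-04  2.48942344e-01]
 [ 2.60566385e-05 -9.99998454e-01  1.75819984e-03]]
tool tip in disp frame [-0.03065652 -0.03021994] shift [ 0.14047064 -0.00073478 -0.41999525]
[array([-11.02223668, 164.96883924, -25.41156804]), array([-11.05886586, 164.99421692,  23.26852613])]
[array([ -8.7092163 , 169.46861046, -26.22296597]), array([ -8.74706646, 169.49483406,  24.079798  ])]
[array([ -6.39619593, 173.96838167, -27.03436391]), array([ -6.43526706, 173.9954512 ,  24.89106987])]
```

```bash
python3 -m jog '[[[0.1,1,-0.2],0,-0.05],[[0.2,3,-0.25],0,-0.05],[[0.2,5,-0.25],0,-0.05],[[0.2,6,-0.25],0,-0.05],[[0.2,6.5,-0.25],0,-0.05],[[0.2,6.5,-0.25],0,-0.05],[[0.2,6.5,-0.25],0,-0.05]]'
python3 - <<'E'
from bench import *
from h import *
f=grab_frame("wrist");cv2.imwrite("pics/w2.png",f["image"]);
g=grab_frame("scene");cv2.imwrite("pics/s2z.png",cv2.resize(g["image"][180:300,270:430],None,fx=5,fy=5))
print(get_obs())
E
```

```text
clock: 3.28
tcp_pos: [0.5487, -0.0308, 0.2352]
orientation: [-1.317, 1.022, -1.023]
contact_force: [-0.4, -0.4, 0.7]
grip_width: 0.045
{'clock': 3.375, 'joints': array([-0.35046806,  0.52415642,  0.37669342,  2.01039326, -0.30532267,
        0.6597396 ,  0.474341  ]), 'qvel': array([ 0.00150994,  0.00135655, -0.00059197,  0.0019834 ,  0.00094854,
        0.00129389,  0.00213788]), 'tau': array([ 1.57199975e-02, -4.95821750e+01,  6.53233677e+00, -1.83793563e+01,
        9.50082613e-03,  3.51985664e-04, -7.29951898e-04]), 'tcp_pos': array([ 0.54863121, -0.03082425,  0.23520467]), 'orientation': array([-1.31676536,  1.02167756, -1.02281074]), 'contact_force': array([ 0.58814555,  0.1326287 , -0.75914676]), 'moment': array([-0.05511856,  0.03528814, -0.02177832]), 'grip_width': 0.044533134273987134}
```

View pics/w2.png

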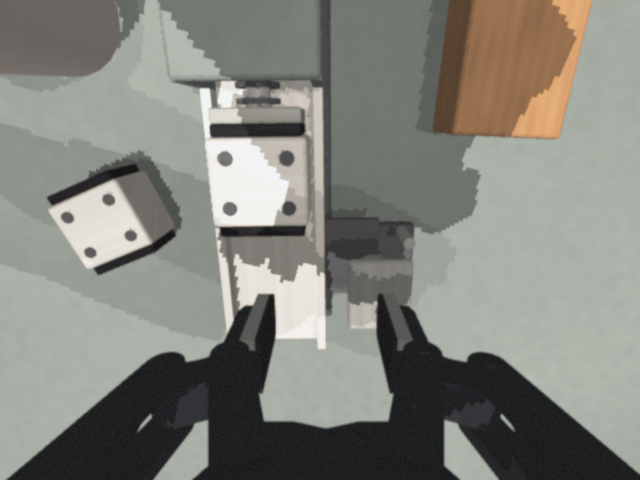

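View pics/s2z.png

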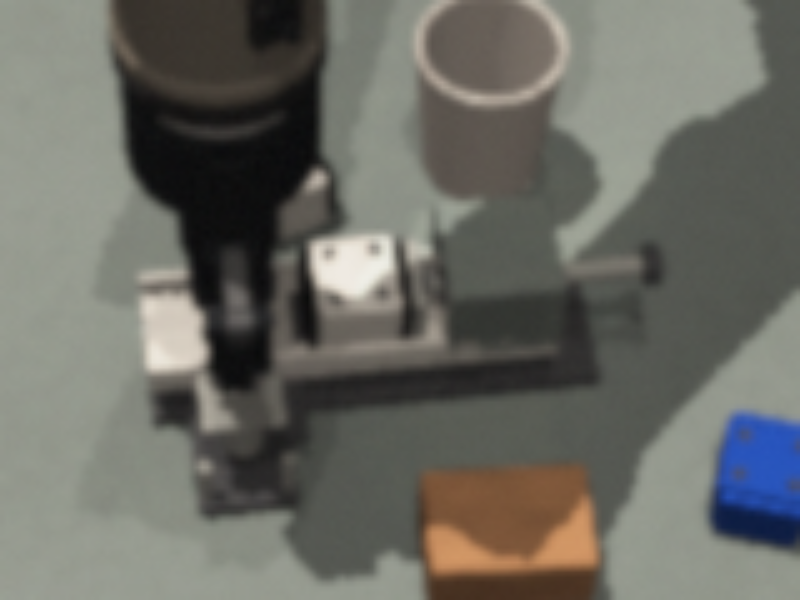

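```bash
python3 -m jog '[[[0,0.5,0],0,-0.05],[[0,1.0,0],0,-0.05],[[0,1.2,0],0,-0.05],[[0,1.3,0],0,-0.05],[[0,1.4,0],0,-0.05]]'
```

```text
clock: 4.0
tcp_pos: [0.5485, -0.0308, 0.2208]
orientation: [-1.317, 1.022, -1.022]
contact_force: [-0.4, 1.1, 5.1]
grip_width: 0.0447
```

Contact is made (5 N up). Next I'll press through the full stroke.

```bash
python3 -m jog '[[[0,0.3,0],0,-0.05],[[0,0.6,0],0,-0.05],[[0,0.9,0],0,-0.05],[[0,1.0,0],0,-0.05],[[0,1.0,0],0,-0.05],[[0,1.0,0],0,-0.05],[[0,1.0,0],0,-0.05],[[0,1.0,0],0,-0.05]]'
python3 - <<'E'
from bench import *
from h import *
f=grab_frame("wrist");cv2.imwrite("pics/w3.png",f["image"]);
g=grab_frame("scene");cv2.imwrite("pics/s3z.png",cv2.resize(g["image"][180:300,270:430],None,fx=5,fy=5))
o=get_obs();print(o["clock"],o["tcp_pos"],o["contact_force"],o["moment"])
E
```

```text
clock: 5.0
tcp_pos: [0.549, -0.0312, 0.214]
orientation: [-1.315, 1.021, -1.022]
contact_force: [-12.6, 1.6, 40.7]
grip_width: 0.0448
5.1 [ 0.54898776 -0.03119036  0.21398693] [-12.34598125   2.08343153  40.00099466] [0.65234242 1.73332814 0.34061384]
```

View pics/w3.png

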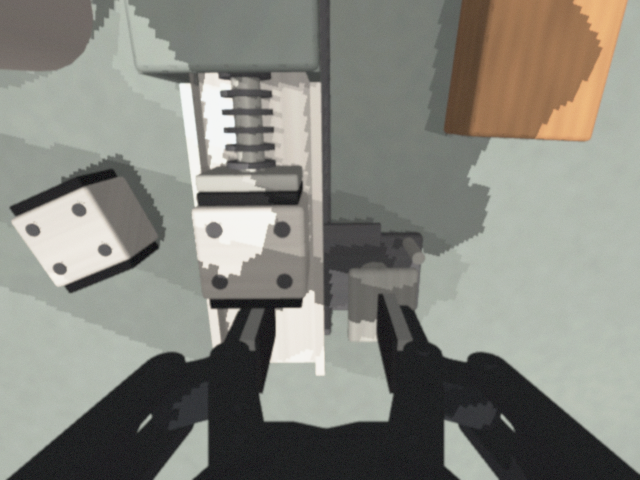

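View pics/s3z.png

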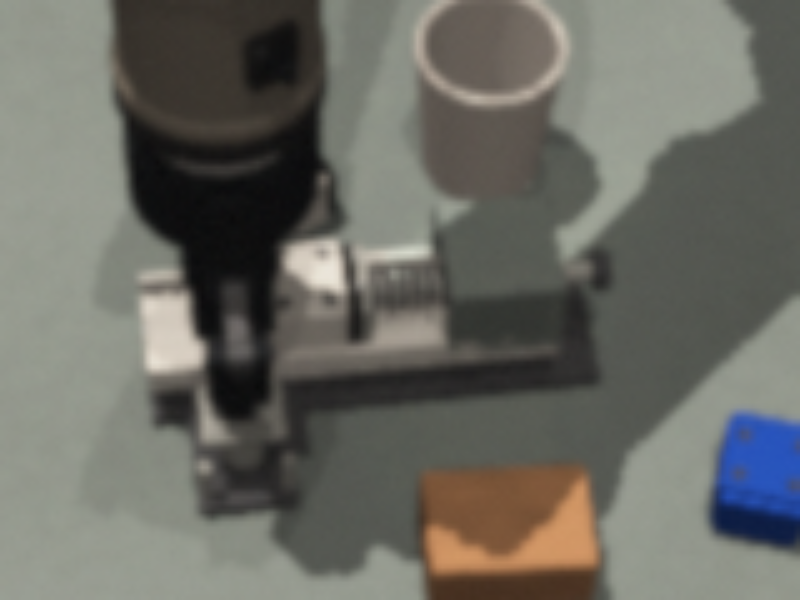

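The block popped and is stopped against the left finger: its front cap is at row ~303 and the fingertip at ~(255,308), with the follower spring extended. I'll check the pad depth next.

```bash
python3 - <<'E'
import cv2
a=cv2.imread("pics/w3.png")[240:390,180:440]; cv2.imwrite("pics/w3z.png",cv2.resize(a,None,fx=3,fy=3,interpolation=2))
a=cv2.imread("pics/w2.png")[240:390,180:440]; cv2.imwrite("pics/w2z.png",cv2.resize(a,None,fx=3,fy=3,interpolation=2))
E
```

```text
(no output)
```

View pics/w3z.png

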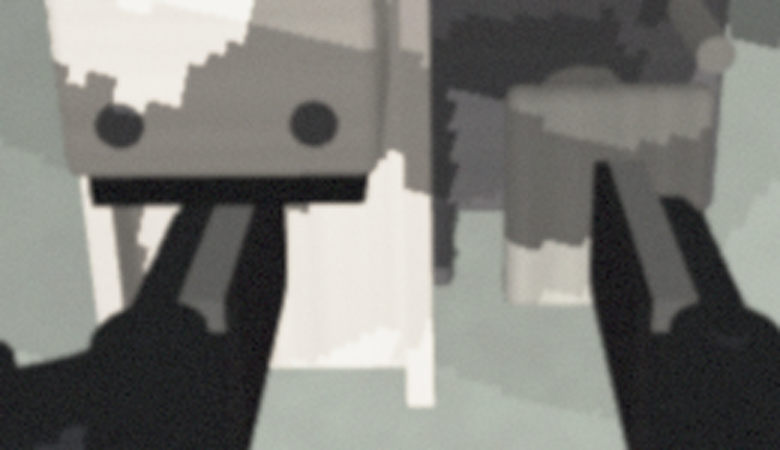

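View pics/w2z.png

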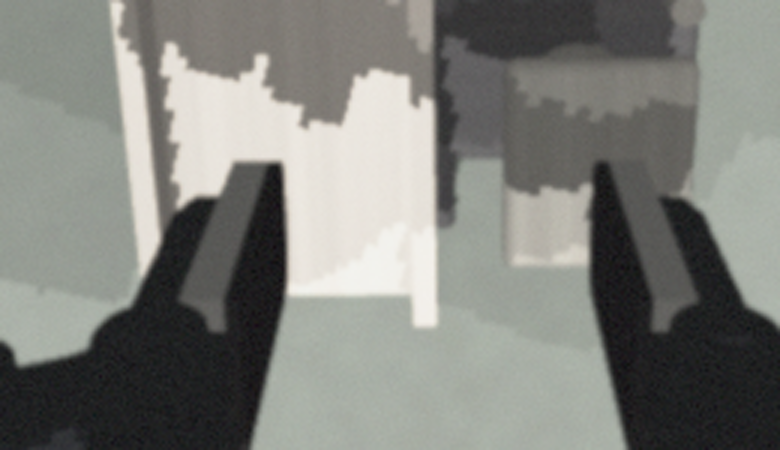

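The pad's apparent size puts its drop at about 10 mm, so it is on its stop, which agrees with the 40 N reading. I'll ease the push a little and let everything settle.

```bash
python3 -m jog '[[[0,-0.05,0],0,-0.05],[[0,-0.1,0],0,-0.05],[[0,-0.12,0],0,-0.05],[[0,-0.12,0],0,-0.05],[[0,-0.12,0],0,-0.05],[[0,-0.12,0],0,-0.05],[[0,-0.12,0],0,-0.05]]'
python3 - <<'E'
from bench import *
from h import *
f=grab_frame("wrist");cv2.imwrite("pics/w4z.png",cv2.resize(f["image"][240:390,180:440],None,fx=3,fy=3,interpolation=2))
o=get_obs();print(o["clock"],o["tcp_pos"],o["contact_force"],o["moment"])
E
```

```text
clock: 5.98
tcp_pos: [0.5489, -0.0311, 0.2143]
orientation: [-1.316, 1.021, -1.022]
contact_force: [-9.0, 0.9, 30.5]
grip_width: 0.0448
6.025 [ 0.54888636 -0.0310935   0.214306  ] [-9.19540608  2.14360066 31.06345912] [0.52202986 1.26841359 0.3668628 ]
```

View pics/w4z.png

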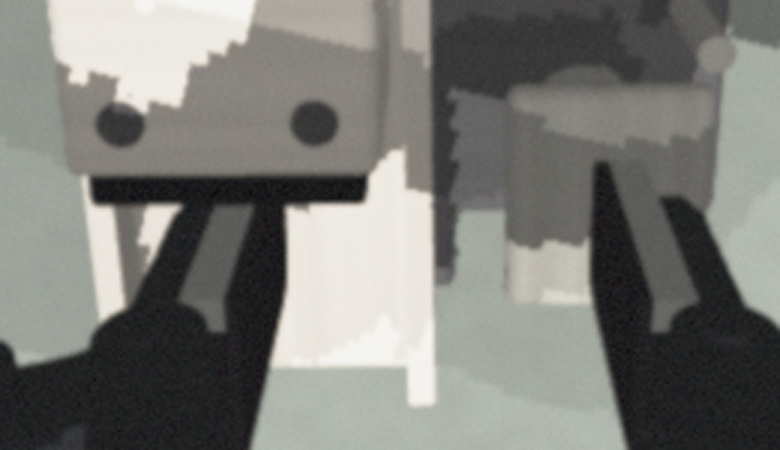

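The block hasn't moved between the two pictures, so it is at rest against the finger. The pad is still down at about 31 N, so I'm handing in.

```bash
python3 - <<'E'
from bench import *
hand_in()
o=get_obs();print(o["clock"],o["tcp_pos"],o["contact_force"])
E
```

```text
the job is handed in; nothing more can be done
the job is handed in; nothing more can be done
```

The block popped out and is trapped on the chute, and I handed the job in at about 6 s of the 29 s allowed. The hand-in gave no verdict, and I could not read the arm after it.

**What I did:** I located the dispenser in the top, scene and wrist pictures. I set the jaws across the chute with 45 mm between the fingers and lowered them together. One finger pressed the pad to its stop and the other stood over the catch point. I then eased the push from 40 N to about 31 N before handing in.

**Last checks:**
- **Pad:** its apparent size puts it about 10 mm down (±2 mm). That, with the 31 N push, means it is on its stop.
- **Block:** it came out and did not move between two pictures taken 0.9 s apart. Its front cap lines up with the catch finger.
- **Other objects:** I did no separate before-and-after measurement of the others. The spare, cup and carton looked undisturbed in the pictures where they were visible.

**What disagreed:**
- **Camera fits:** the three cameras differed by about 3–4 mm on where the dispenser is. I used a compromise position, which was well within the margins.
- **Side force:** about 9 N sideways, with only about 2 N along the chute. The block's 4–6 N push on the finger therefore doesn't show on its own, probably because pad friction masks it. I judged the finger's contact with the block from the pictures and from the block having stopped.

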